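Park the plug gauge in the clear well

ROBOT

A 7-joint arm with a two-finger parallel gripper is mounted at the origin on a cart in front of the work surface, level with it; the furniture and walls round the work are solid. World frame = base frame: x ahead of the robot, y to its left, z up, the work surface at z = 0. Lengths are in m, angles in degrees, forces in N, time in s.
With the tool pointing down it reaches from about 0.425 to 0.875 m from the base axis. Payload 4.7 kg.
Tool frame: the origin (TCP) lies at the very end of the fingers, on their centre line; the grasp point (between the pads) lies env.grip_point_offset behind it (env.grip_point_offset is the distance from the TCP to the grasp point, in m); z points along the fingers, y is the direction in which the jaws open and shut (so a half turn about z gives the same grasp; the last joint's range is limited). The gripper opens to 87 mm and grips with 3 to 60 N. Pads are 19 mm wide; open, the fingers measure 117 mm over their backs; the gripper's body (75 mm by 190 mm) begins 51 mm behind the grasp point.
Start: joints at [68.417, 18.392, -4.016, 83.108, 1.295, 78.541, -3.26], TCP at [0.248, -0.601, 0.223] pointing down, gripper open.
Joint ranges: [-163.93, 163.93], [-17.29, 119.83], [-79.2, 71.16], [3.27, 140.29], [-89.18, 269.18], [5.43, 117.66], [-154.24, 154.24]. Speed limits (degrees/s): [147.25, 147.25, 180, 180, 180, 180, 180].

INTERFACE

Orientations are given as [roll, pitch, yaw] about the fixed x, y, z axes, in that order (R = Rz(yaw) Ry(pitch) Rx(roll)).
In Python, from cell import env gives the robot as it stands.
- The arm moves only by the tool send_rows, never from a script. Its argument "plan" is a list of rows, each a list of 7 numbers: the finger opening in mm, from 0 to 87, then the shift along the tool's x, y, z in mm, then the turn, a rotation vector about the tool's x, y, z in rad. A call has 1 to 12 rows; each row shifts and turns the commanded pose from where the row before left it, along the tool's axes as they then stand; what a row does not reach is not made up. A row lasts 1/10 s, in which the tool goes at most 50 mm and 8.59 degrees, less where a joint would pass 70% of its speed; a pose out of reach is approached as far as the arm can. A call is refused whole if a number of a shift passes 50 or a number of a turn 0.15, either way. A call with a gripper value outside its range is refused whole. The fingers move at their own pace and stop on an object; "grip_force" is the grip in N (left out, the last holds). Time passes only in rows, so rows that do not move let the fingers close. It gives the time, the measured TCP pose, the force and the opening at its end, in the units of the state.
- env.get_obs(): the state, without advancing time (a new reading comes with each control period).
- env.read_camera(name): name is "scene" or "top" or "wrist"; returns the picture (420x560x3 uint8, red, green, blue); there is no depth.
- env.get_calibration(name): a dict with "fx", "fy", "cx", "cy" (pixels), "extrinsics" (4x4, takes a point from camera to world coordinates). Camera axes: x right, y down, z forward; pixel columns grow to the right and rows downward; lengths in m; the calibration is good to about 2 mm. A picture is of the moment at which its call begins: read the wrist's pose just before it. get_calibration takes no time and is no camera call; for the wrist camera it gives the pose at the moment of the call.
- env.sign_off(): hands the job in, once; it reports no verdict.
Trained networks look in the newest picture that a camera, given by its name, has taken for a name from the list of things; names that differ only in an ending like _2 or _b are one class to them, and where a whole thing is asked for, a point or a joint stands for the part that bears it (a point fixed in the world has none). Each returns a list of dicts, best first, with "confidence" (0 to 1); they miss things now and then, are a little off and sometimes report something else, mostly with a low value. They report only what shows in the picture. A call takes as long as a camera call.
- env.regions_of(camera, query): "region" (420x560 bool, what is visible of it) and "rect" ([left, top, right, bottom] in pixels, round what is visible of it).
The state is a dict: "time_s": time; "qpos": joint angles; "joint_velocities": joint speeds; "effort": joint torques, N m; "tool_pos": TCP position; "tool_rot": TCP orientation; "force": force on the tool from outside, world axes, zero at the start; "wrist_torque": the same for the moment, N m; "grip_width": finger opening in m.
Only numpy, scipy, OpenCV 4.12 (cv2) and the standard library are available. Lean on these libraries where they do the work, as an engineer would, in place of code of your own. Each camera call takes 0.05 s, during which the arm holds its last target. There are 200 camera calls.

TASK

Take the plug gauge out of its upright stand and seat it in the slanted three-well rack, fully home with its collar flush on the rack's face, then let go. Broken stubs are jammed deep in two of the three wells, so feel each well with the gauge's own shank, and do not let go of it in a well where it stops short. Leave the bearing, ring, tape roll and brush where they are.

Things in the scene. Friction and masses are not known exactly. Their poses are not given: they have to be found in the camera images.
- plug: Plug gauge, plain steel, about 0.08 to 0.17 kg, round all about its axis: shank 16 mm diameter and 56 mm long with a 4 mm chamfered tip, then a collar 30 mm diameter and 6 mm thick, then a ribbed darker handle 20 mm diameter and 44 mm long (106 mm in all). Origin at the centre of the shank's tip, z along the axis towards the handle. At the start it stands upright in the stand: shank in the stand's hole, collar on the stand's top, handle up
- plug_collar (a point): Point on the plug gauge's axis at the underside of its collar, 56 mm from the tip; axes as the plug's
- stand: Fixed upright dark steel block 56 x 56 x 66 mm high, origin at the centre of its underside; a hole 19 mm diameter and 60 mm deep in the middle of its top
- rack: Fixed base of the rack, a dark plate 110 x 170 x 8 mm, origin at the centre of its underside, x away from its front, y along the row of wells, z up
- rack_block: Grey block of the rack, 60 x 150 x 70 mm, fixed on the base, leaning 27 degrees from vertical towards the rack's front (its -x side, which looks to the robot's right and partly to the robot: the row of wells runs away from the robot). Origin at the centre of its underside; z is the common axis of the wells, pointing out of them, square to the face; y along the row. The face with the three well mouths is at z = 70 mm
- well_1 (a point): Centre of the mouth of the first well, at y = +45 mm on the block's face (the one nearest the robot); axes as the block's, z out of the well. All three wells are round, 19 mm diameter, chamfered 2 mm, 60 mm deep. In two of the three, which ones is not known, a jammed stub fixed at the bottom leaves only 44 mm of depth, so the gauge stops with its collar 12 mm off the face; the clear well takes the whole shank and the collar comes flush
- well_2 (a point): Centre of the mouth of the middle well, at y = 0; otherwise as well_1
- well_3 (a point): Centre of the mouth of the third well, at y = -45 mm (the one farthest from the robot); otherwise as well_1
- bearing: Bystander: loose taper bearing cone, 50 mm diameter, 18 mm high, origin at its underside
- ring: Bystander: loose thin steel ring, 48 mm diameter, 12 mm high, origin at its underside
- tape_roll: Bystander: roll of brown packing tape lying flat, 93 mm diameter, 24 mm high, origin at its underside
- brush: Bystander: loose wooden-handled parts brush lying flat, 196 mm long along its y, 36 mm wide, 12 mm high, origin at its underside

How it is judged (in metres and radians):
On the way:
1. the plug gauge is lifted clear out of the stand (z of plug in the frame of stand above 0.068 m), for 0.1 s.
At the end, for the whole second after the job is handed in: The plug gauge sits in one of the three wells with the middle of its collar's underside within 5 mm of the well's mouth and its axis within 0.08 rad of the well's, at rest and released ((distance between plug_collar and well_1 below 0.005 m or distance between plug_collar and well_2 below 0.005 m or distance between plug_collar and well_3 below 0.005 m) and angle between the z axis of plug and the z axis of rack_block, either way round below 0.08 rad and linear speed of plug below 0.02 m/s and contact force between plug and the fingers below 0.1 N); the robot touches nothing.
It fails at once if the plug gauge is let go in a well while it stands more than 6 mm short of home (z of plug in the frame of rack_block between 0.02 and 0.06 m and x of plug in the frame of rack_block between -0.012 and 0.012 m and y of plug in the frame of rack_block between -0.06 and 0.06 m and contact force between plug and the fingers below 0.05 N).
It fails at once if the bearing, ring, tape roll or brush is moved more than 30 mm (distance of any of bearing, ring, tape_roll, brush from where it was at the start of the episode above 0.03 m).
It also fails if it takes over 61 s, if anything falls off the work surface, if the arm or the gripper's body presses on something with over 40 N, if the wrist force passes 120 N, or if a joint passes its speed limit or range.

## Working session

There is one attempt and no reset: what is moved stays moved. The work goes in short steps, Python scripts to look and compute and a tool call to move; the robot and the scene stay as the last step left them, time stands still between calls to the robot, and variables do not carry over. Pictures are saved under pics/ and viewed, about 8 in all and at most 12, crops included, and the job is handed in when it is done.

Besides the shell and the picture viewer there is one more tool, called after "Request:" by a JSON object that holds its "method" and its "body", one argument or row to a line. send_rows: Moves the arm, as the interface text tells. Its arguments: {"type":"object","properties":{"plan":{"type":"array"},"grip_force":{"type":"number"}},"required":["plan"]}

```bash
mkdir -p pics; ls; cat > s1.py <<'E'
from cell import env
import cv2, numpy as np
np.set_printoptions(precision=4,suppress=True)
print(env.get_obs()['tool_pos'],env.get_obs()['tool_rot'],env.grip_point_offset)
ims=[]
for c in ['scene','top']:
    im=env.read_camera(c); cv2.imwrite(f'pics/{c}0.png',im[...,::-1])
    k=env.get_calibration(c); print(c,k['fx'],k['cx'],k['cy'],k['extrinsics'])
    for q in ['plug','stand','rack','rack_block','bearing','ring','tape_roll','brush']:
        for r in env.regions_of(c,q)[:2]: print(c,q,round(r['confidence'],2),r['rect'],r['region'].sum())
E
python3 s1.py
```

```text
pics
[ 0.2474 -0.6005  0.2215] [-179.8914    0.0052   22.3949] 0.0187
scene 535.5894825140643 275.41104323440766 211.65910166033964 [[-0.6385 -0.3867  0.6654 -0.2308]
 [-0.7692  0.2918 -0.5685  0.5378]
 [ 0.0257 -0.8748 -0.4837  0.6493]
 [ 0.      0.      0.      1.    ]]
scene plug 0.59 [331.3, 183.2, 346.0, 206.7] 232
scene stand 0.57 [321.4, 197.6, 354.5, 235.4] 985
scene rack 0.65 [184.6, 224.7, 273.7, 288.6] 4622
scene rack_block 0.73 [192.3, 225.4, 268.8, 264.8] 2864
scene bearing 0.57 [338.9, 241.9, 361.2, 265.4] 335
scene ring 0.56 [314.8, 265.7, 339.5, 283.7] 238
scene ring 0.53 [190.4, 226.3, 271.4, 265.7] 2826
scene tape_roll 0.94 [154.7, 308.8, 207.4, 353.5] 1956
scene brush 0.57 [281.2, 183.9, 337.9, 215.3] 454
top 445.1916108479563 272.05946398569523 209.8048903206045 [[-0.0103 -0.9852  0.1711  0.3515]
 [-0.9999  0.0079 -0.0149 -0.0846]
 [ 0.0133 -0.1712 -0.9851  1.0119]
 [ 0.      0.      0.      1.    ]]
top plug 0.66 [357.2, 203.1, 372.6, 217.7] 163
top stand 0.78 [342.9, 197.1, 376.2, 229.9] 698
top rack 0.9 [183.6, 166.1, 267.6, 251.3] 3964
top rack_block 0.63 [191.7, 165.7, 263.3, 240.2] 2855
top bearing 0.61 [320.5, 249.1, 338.6, 267.3] 244
top tape_roll 0.89 [119.5, 234.5, 168.8, 279.8] 1254
top tape_roll 0.72 [357.4, 204.0, 371.1, 218.1] 195
top brush 0.78 [333.2, 146.9, 416.3, 164.0] 889
```

```bash
python3 - <<'E'
import cv2,numpy as np
a=cv2.imread('pics/top0.png')[120:300,100:430]
cv2.imwrite('pics/topc.png',cv2.resize(a,None,fx=2.4,fy=2.4,interpolation=cv2.INTER_CUBIC))
b=cv2.imread('pics/scene0.png')[160:370,130:400]
cv2.imwrite('pics/scenec.png',cv2.resize(b,None,fx=2.8,fy=2.8,interpolation=cv2.INTER_CUBIC))
E
```

```text
(no output)
```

View pics/topc.png

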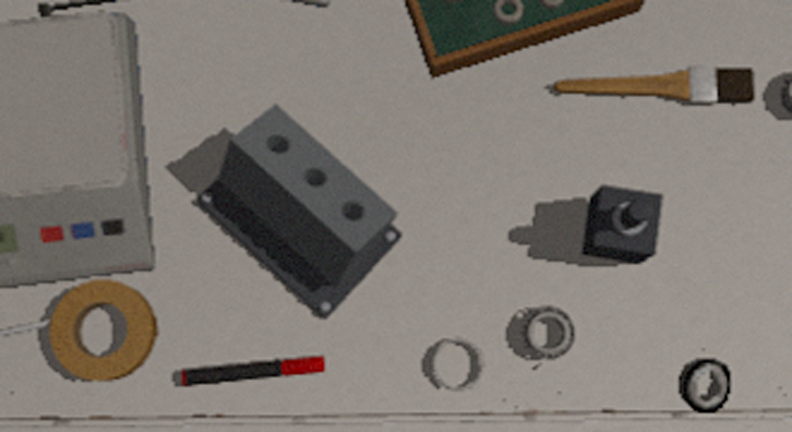

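View pics/scenec.png

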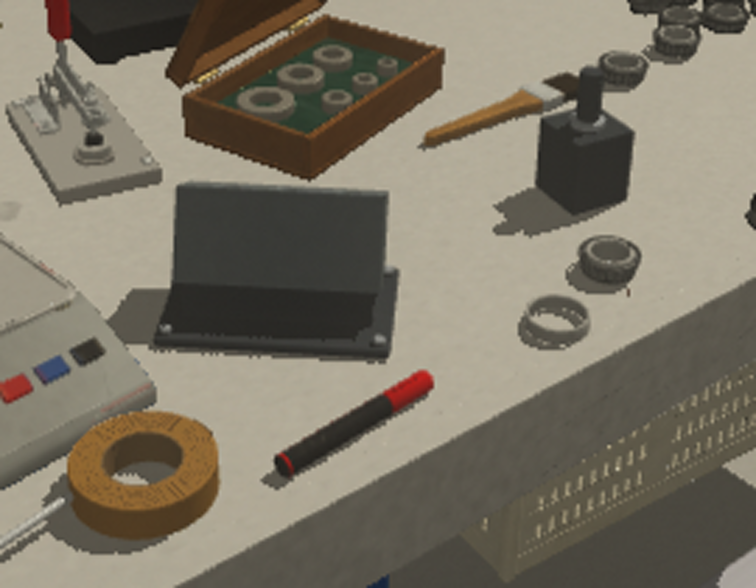

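```bash
cat > fit.py <<'E'
from cell import env
import cv2, numpy as np
from scipy.optimize import least_squares
from scipy.spatial.transform import Rotation as R
np.set_printoptions(precision=4,suppress=True)
K={c:env.get_calibration(c) for c in ['scene','top']}
def proj(c,P):
    k=K[c]; E=k['extrinsics']; p=(np.atleast_2d(P)-E[:3,3])@E[:3,:3]
    return np.c_[k['fx']*p[:,0]/p[:,2]+k['cx'],k['fy']*p[:,1]/p[:,2]+k['cy']]
# plug: silhouettes of collar+handle
a=np.linspace(0,2*np.pi,40)
cyl=np.vstack([np.c_[r*np.cos(a),r*np.sin(a),0*a+z] for r,z in [(.015,.066),(.015,.072),(.01,.072),(.01,.116)]])
rect={'scene':[331.3,183.2,346,206.7],'top':[357.2,203.1,372.6,217.7]}
def fp(v):
    o=[]
    for c in rect:
        q=proj(c,cyl+[v[0],v[1],0]); o+=list(np.r_[q.min(0),q.max(0)]-rect[c])
    return o
s=least_squares(fp,[.4,-.25],loss='soft_l1'); print('plug',s.x,np.array(fp(s.x)))
# rack
T=lambda p:np.array(p)/2.4+[100,120]
S=lambda p:np.array(p)/2.8+[130,160]
B=[('top',(55,-85,8),T((193,200))),('top',(55,85,8),T((325,318))),('top',(-55,85,8),T((401,235))),
   ('scene',(55,-85,4),S((155,345))),('scene',(55,85,4),S((388,353))),('scene',(-55,85,8),S((399,268)))]
W=[('top',(0,y,70),T(p)) for y,p in [(-45,(279,144)),(0,(316,177)),(45,(353,211))]]+[
  ('top',(-30,-75,70),T((276,105))),('top',(-30,75,70),T((397,216))),('top',(30,-75,70),T((231,143))),('top',(30,75,70),T((350,252))),
  ('scene',(30,-75,70),S((177,184))),('scene',(30,75,70),S((388,192))),('scene',(30,-75,0),S((172,283))),('scene',(30,75,0),S((384,287)))]
def pose(v):
    Rr=R.from_euler('z',v[2]).as_matrix(); t=np.array([v[0],v[1],0])
    Rb=Rr@R.from_euler('y',-np.radians(27)).as_matrix(); tb=t+Rr@[v[3],0,v[4]]
    return Rr,t,Rb,tb
def fr(v):
    Rr,t,Rb,tb=pose(v); o=[]
    for L,A,b in [(B,Rr,t),(W,Rb,tb)]:
        for c,p,u in L: o.append((proj(c,A@(np.array(p)/1e3)+b)[0]-u))
    return np.ravel(o)
if __name__=='__main__':
    s=least_squares(fr,[.45,.05,2.4,0,.022],loss='soft_l1'); print('rack',s.x,'yaw',np.degrees(s.x[2])); print(fr(s.x).reshape(-1,2))
    _,_,Rb,tb=pose(s.x); print(Rb)
    for y in (45,0,-45): print(tb+Rb@[0,y/1e3,.07])
    im=cv2.imread('pics/top0.png');im2=cv2.imread('pics/scene0.png')
E
python3 fit.py
```

```text
plug [ 0.5116 -0.2937] [ 2.2494 -1.0357  0.6894 -0.2837 -1.895  -1.0036 -0.3388  0.1363]
rack [0.5242 0.0096 2.3958 0.0002 0.0248] yaw 137.269909054657
[[ 0.1868  0.4435]
 [-0.3703  1.2899]
 [ 0.855   0.0735]
 [-0.1409 -0.9866]
 [ 1.5908  0.6518]
 [ 0.8273 -1.2393]
 [-0.7445 -0.225 ]
 [-0.7    -0.0531]
 [-0.4996 -0.1576]
 [-0.38   -0.3757]
 [ 0.2303 -0.9373]
 [-0.6436 -1.5536]
 [ 2.3675  0.6657]
 [ 0.2298 -0.1415]
 [-0.5481  0.6771]
 [ 0.5636 -0.7845]
 [-0.7438  1.6191]]
[[-0.6545 -0.6785  0.3335]
 [ 0.6046 -0.7346 -0.3081]
 [ 0.454   0.      0.891 ]]
[ 0.5169 -0.0449  0.0871]
[ 0.5474 -0.0118  0.0871]
[0.5779 0.0212 0.0871]
```

Request:
{"method": "send_rows", "body": {
  "plan": [
    [60, 33, -17, 0, 0, 0, 0],
    [60, 33, -17, 0, 0, 0, 0],
    [60, 33, -17, 0, 0, 0, 0],
    [60, 33, -17, 0, 0, 0, 0],
    [60, 33, -17, 0, 0, 0, 0],
    [60, 33, -17, 0, 0, 0, 0],
    [60, 33, -17, 0, 0, 0, 0],
    [60, 33, -17, 0, 0, 0, 0],
    [60, 33, -17, 0, 0, 0, 0],
    [60, 33, -17, 0, 0, 0, 0],
    [60, 31, -13, 0, 0, 0, 0],
    [60, 0, 0, 0, 0, 0, 0]
  ],
  "grip_force": 30
}}

```text
time_s: 2.1
tool_pos: [0.5157, -0.2882, 0.2228]
tool_rot: [-179.9, -0.2, 22.9]
force: [-0.2, 0.5, 0.1]
grip_width: 0.0603
```

```bash
cat > w.py <<'E'
from fit import *
import sys
o=env.get_obs(); im=env.read_camera('wrist'); K['wrist']=env.get_calibration('wrist')
print(o['time_s'],o['tool_pos'],o['tool_rot'],o['force'])
for r in env.regions_of('wrist','plug')[:2]: print(r['confidence'],r['rect'])
v=im.copy()
for z,rr in [(.116,.01),(.066,.015)]:
    q=proj('wrist',np.c_[.5116+rr*np.cos(a),-.2937+rr*np.sin(a),0*a+z]); cv2.polylines(v,[np.int32(q)],True,(255,0,0))
cv2.imwrite('pics/%s.png'%sys.argv[1],v[...,::-1])
E
python3 w.py w1
```

```text
plug [ 0.5116 -0.2937] [ 2.2494 -1.0357  0.6894 -0.2837 -1.895  -1.0036 -0.3388  0.1363]
2.1 [ 0.5157 -0.2882  0.2228] [-179.9126   -0.2011   22.9181] [-0.2111  0.5313  0.1381]
0.82 [266.3, 189.1, 298.5, 225.5]
```

View pics/w1.png

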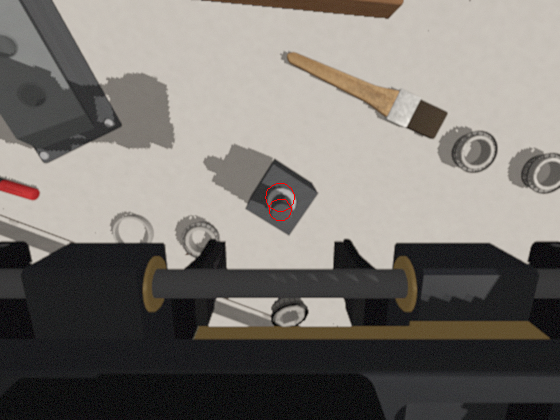

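```bash
cat >> w.py <<'E'
rr=env.regions_of('wrist','plug')[0]['rect']; rect['wrist']=rr
s=least_squares(fp,[.51,-.29],loss='soft_l1'); print('all',s.x,np.array(fp(s.x)).reshape(-1,4))
rect={'wrist':rr}
s=least_squares(fp,[.51,-.29],loss='soft_l1'); print('wrist',s.x,np.array(fp(s.x)).reshape(-1,4))
q=proj('wrist',np.c_[s.x[0]+.01*np.cos(a),s.x[1]+.01*np.sin(a),0*a+.116]); v=im.copy()
cv2.polylines(v,[np.int32(q*8)],True,(255,0,0),1,cv2.LINE_AA,3)
cv2.imwrite('pics/%s.png'%sys.argv[1],cv2.resize(v[150:250,220:340],None,fx=5,fy=5,interpolation=cv2.INTER_CUBIC)[...,::-1])
E
python3 w.py w2
```

```text
plug [ 0.5116 -0.2937] [ 2.2494 -1.0357  0.6894 -0.2837 -1.895  -1.0036 -0.3388  0.1363]
2.2 [ 0.5121 -0.2935  0.2225] [179.9914   0.0146  22.5209] [-0.3303 -0.3228  0.203 ]
0.69 [261.9, 185.4, 294.7, 217.8]
all [ 0.5104 -0.2945] [[ 2.8484 -0.9469  1.2946 -0.1886]
 [-1.5055 -0.4447  0.0752  0.6721]
 [ 1.4643 -4.2078 -2.2049  0.395 ]]
wrist [ 0.5104 -0.2945] [[ 2.8484 -0.9469  1.2946 -0.1886]
 [-1.5055 -0.4447  0.0752  0.6721]
 [ 1.4643 -4.2078 -2.2049  0.395 ]]
```

View pics/w2.png

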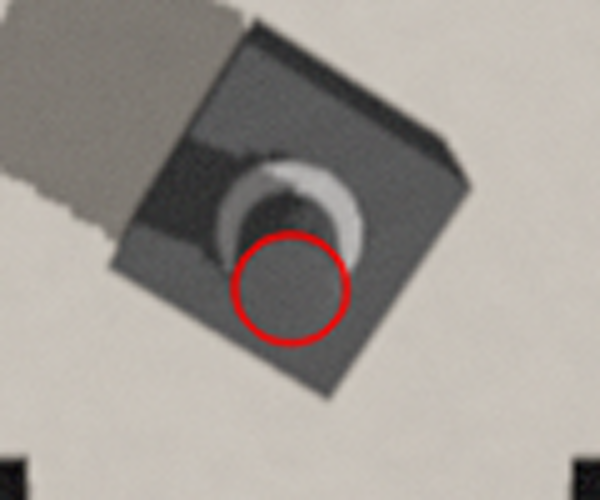

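Request:
{"method": "send_rows", "body": {
  "plan": [
    [60, -1, 0, 30, 0, 0, 0],
    [60, 0, 0, 30, 0, 0, 0],
    [60, 0, 0, 30, 0, 0, 0],
    [60, 0, 0, 30, 0, 0, 0],
    [60, 0, 0, 24, 0, 0, 0],
    [60, 0, 0, 0, 0, 0, 0],
    [10, 0, 0, 0, 0, 0, 0],
    [10, 0, 0, 0, 0, 0, 0],
    [10, 0, 0, 0, 0, 0, 0],
    [10, 0, 0, 0, 0, 0, 0],
    [10, 0, 0, 0, 0, 0, 0]
  ],
  "grip_force": 40
}}

```text
time_s: 3.45
tool_pos: [0.5111, -0.2949, 0.0793]
tool_rot: [179.9, -0.0, 22.4]
force: [-0.8, 0.9, -0.4]
grip_width: 0.0277
```

Request:
{"method": "send_rows", "body": {
  "plan": [
    [10, 0, 0, 0, 0, 0, 0],
    [10, 0, 0, 0, 0, 0, 0],
    [10, 0, 0, 0, 0, 0, 0],
    [10, 0, 0, -10, 0, 0, 0],
    [10, 0, 0, -30, 0, 0, 0],
    [10, 0, 0, -30, 0, 0, 0],
    [10, 0, 0, -30, 0, 0, 0],
    [10, 0, 0, -30, 0, 0, 0],
    [10, 0, 0, -30, 0, 0, 0],
    [10, 0, 0, -20, 0, 0, 0],
    [10, 0, 0, 0, 0, 0, 0]
  ]
}}

```text
time_s: 4.55
tool_pos: [0.5124, -0.2962, 0.2623]
tool_rot: [179.6, -0.2, 22.4]
force: [0.2, -0.3, -1.1]
grip_width: 0.0188
```

```bash
cat > g.py <<'E'
from fit import *
import sys
o=env.get_obs(); v=env.read_camera('scene'); print(o['time_s'],o['tool_pos'],o['tool_rot'],o['force'],o['grip_width'],o['qpos'])
r=env.regions_of('scene','plug')[0]; print(r['confidence'],r['rect'])
Rt=R.from_euler('xyz',o['tool_rot'],degrees=True).as_matrix(); p=np.array(o['tool_pos'])
tip=p+Rt@[0,0,.068]; print('tip exp',tip,proj('scene',tip),proj('scene',p))
v=v.copy(); cv2.polylines(v,[np.int32(proj('scene',np.array([p,tip]))*8)],False,(255,0,0),1,cv2.LINE_AA,3)
u=proj('scene',tip)[0].astype(int); c=v[max(u[1]-100,0):u[1]+80,u[0]-110:u[0]+110]
cv2.imwrite('pics/%s.png'%sys.argv[1],cv2.resize(c,None,fx=3,fy=3)[...,::-1])
E
python3 g.py g1
```

```text
plug [ 0.5116 -0.2937] [ 2.2494 -1.0357  0.6894 -0.2837 -1.895  -1.0036 -0.3388  0.1363]
4.55 [ 0.5124 -0.2962  0.2623] [179.6301  -0.2224  22.3576] [ 0.1887 -0.3299 -1.0976] 0.018845770922258268 [ 43.3968  10.9802 -18.4714  88.2318   3.5897  80.9345 -42.9424]
0.62 [340.1, 123.8, 351.6, 153.5]
tip exp [ 0.5128 -0.2965  0.1943] [[345.3229 151.8174]] [[348.1621 122.6427]]
```

View pics/g1.png

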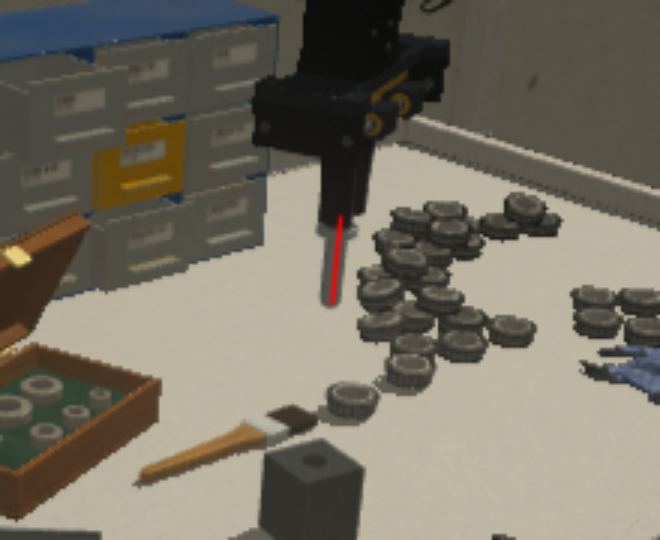

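```bash
cat > d.py <<'E'
# usage: d.py well standoff(mm, tip above mouth; negative = inside)
import sys
from fit import *
L=.068
s=least_squares(fr,[.45,.05,2.4,0,.022],loss='soft_l1'); _,_,Rb,tb=pose(s.x)
o=env.get_obs(); A=R.from_euler('xyz',o['tool_rot'],degrees=True).as_matrix(); p=np.array(o['tool_pos'])
w=tb+Rb@[0,[45,0,-45][int(sys.argv[1])-1]/1e3,.07]; bz=Rb[:,2]
tgt=w+bz*(L+float(sys.argv[2])/1e3)
zt=A.T@-bz; ax=np.cross([0,0,1],zt); n=np.linalg.norm(ax); rv=ax/n*np.arctan2(n,zt[2])
print('t',o['time_s'],'d_tool mm',A.T@(tgt-p)*1e3,'rv',rv,'force tool',A.T@np.array(o['force']),'grip',o['grip_width'])
print('tip in block mm',(Rb.T@(p+A@[0,0,L]-tb))*1e3,'q',np.array(o['qpos']))
E
echo
```

Request:
{"method": "send_rows", "body": {
  "plan": [
    [10, 26, -32, 5, 0, 0, 0],
    [10, 26, -32, 5, 0, 0, 0],
    [10, 26, -32, 5, 0, 0, 0],
    [10, 27, -32, 5, 0, 0, 0],
    [10, 27, -32, 5, 0, 0, 0],
    [10, 0, 0, 0, 0.107, -0.05, 0],
    [10, 0, 0, 0, 0.107, -0.05, 0],
    [10, 0, 0, 0, 0.107, -0.05, 0],
    [10, 0, 0, 0, 0.107, -0.05, 0],
    [10, 0, 0, 0, 0, 0, 0],
    [10, 0, 0, 0, 0, 0, 0]
  ]
}}

```text
time_s: 5.75
tool_pos: [0.5714, -0.0966, 0.2309]
tool_rot: [-155.1, 11.2, 24.8]
force: [0.3, -0.0, -1.2]
grip_width: 0.0191
```

```bash
python3 d.py 1 25
```

```text
plug [ 0.5116 -0.2937] [ 2.2494 -1.0357  0.6894 -0.2837 -1.895  -1.0036 -0.3388  0.1363]
t 5.75 d_tool mm [ 0.4606 -1.7713 69.2206] rv [-0.0018  0.0036  0.    ] force tool [0.5034 0.6045 0.9533] grip 0.019063104850850533
tip in block mm [ -1.4154  46.162  164.219 ] q [ 31.2636  30.7263 -25.0722  72.0929  -2.9737 102.1336 -60.8535]
```

Request:
{"method": "send_rows", "body": {
  "plan": [
    [10, 0, -2, 25, 0, 0, 0],
    [10, 0, 0, 25, 0, 0, 0],
    [10, 0, 0, 23, 0, 0, 0],
    [10, 0, 0, 0, 0, 0, 0],
    [10, 0, 0, 0, 0, 0, 0]
  ]
}}

```text
time_s: 6.25
tool_pos: [0.5467, -0.0717, 0.1711]
tool_rot: [-155.3, 11.0, 24.9]
force: [0.5, -0.7, -1.6]
grip_width: 0.019
```

```bash
python3 d.py 1 10; python3 - <<'E'
from fit import *
s=least_squares(fr,[.45,.05,2.4,0,.022],loss='soft_l1'); _,_,Rb,tb=pose(s.x)
o=env.get_obs(); A=R.from_euler('xyz',o['tool_rot'],degrees=True).as_matrix(); p=np.array(o['tool_pos'])
out=[]
for c in ['top','wrist']:
    v=env.read_camera(c).copy(); K[c]=env.get_calibration(c)
    ln=np.array([p,p+A@[0,0,.068],p+A@[0,0,.1]])
    cv2.polylines(v,[np.int32(proj(c,ln)*8)],False,(255,0,0),1,cv2.LINE_AA,3)
    for y in (.045,0,-.045):
        q=proj(c,(np.c_[.0095*np.cos(a),y+.0095*np.sin(a),0*a+.07])@Rb.T+tb); cv2.polylines(v,[np.int32(q*8)],True,(0,255,0),1,cv2.LINE_AA,3)
    u=proj(c,ln[1])[0].astype(int); u=np.clip(u,[70,70],[490,350]); out.append(cv2.resize(v[u[1]-70:u[1]+70,u[0]-70:u[0]+70],(400,400),interpolation=cv2.INTER_CUBIC))
cv2.imwrite('pics/al.png',np.hstack(out)[...,::-1])
E
```

```text
plug [ 0.5116 -0.2937] [ 2.2494 -1.0357  0.6894 -0.2837 -1.895  -1.0036 -0.3388  0.1363]
t 6.25 d_tool mm [ 0.5346  2.375  15.0042] rv [ 0.0026  0.0006 -0.    ] force tool [0.4443 1.4472 1.0648] grip 0.018980412447402374
tip in block mm [ 2.2693 44.5737 94.9986] q [ 31.6363  28.917  -25.6368  81.7266  -3.3646  93.9337 -60.6239]
plug [ 0.5116 -0.2937] [ 2.2494 -1.0357  0.6894 -0.2837 -1.895  -1.0036 -0.3388  0.1363]
```

View pics/al.png

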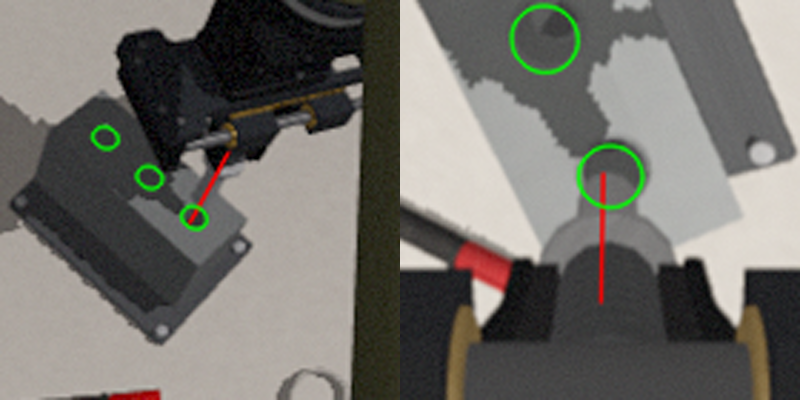

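Request:
{"method": "send_rows", "body": {
  "plan": [
    [10, 0, 2, 6, 0, 0, 0],
    [10, 0, 0, 6, 0, 0, 0],
    [10, 0, 0, 6, 0, 0, 0],
    [10, 0, 0, 0, 0, 0, 0],
    [10, 0, 0, 0, 0, 0, 0]
  ]
}}

```text
time_s: 6.85
tool_pos: [0.5411, -0.0684, 0.1522]
tool_rot: [-155.1, 11.1, 24.9]
force: [-0.7, 0.3, -1.6]
grip_width: 0.019
```

```bash
python3 d.py 1 0; python3 - <<'E'
from cell import env
import cv2
v=env.read_camera('wrist'); cv2.imwrite('pics/al2.png',cv2.resize(v[130:250,210:350],None,fx=5,fy=5,interpolation=cv2.INTER_CUBIC)[...,::-1])
E
```

```text
plug [ 0.5116 -0.2937] [ 2.2494 -1.0357  0.6894 -0.2837 -1.895  -1.0036 -0.3388  0.1363]
t 6.85 d_tool mm [ 0.4988 -0.787   5.3414] rv [-0.0009  0.0022  0.    ] force tool [-0.2305  0.2073  1.807 ] grip 0.01901964053544478
tip in block mm [-0.393  45.8822 75.3419] q [ 31.7386  29.1893 -25.6225  83.7003  -3.3344  91.9253 -60.4644]
```

View pics/al2.png

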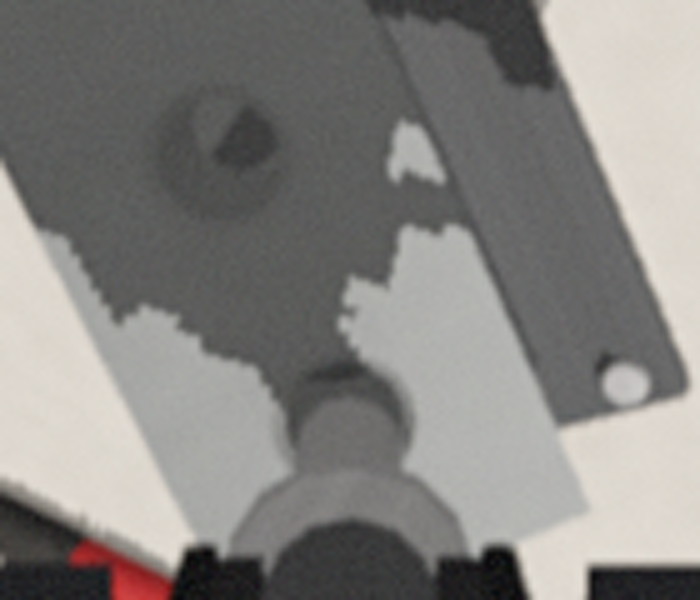

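Request:
{"method": "send_rows", "body": {
  "plan": [
    [10, 0, -1, 3, 0, 0, 0],
    [10, 0, 0, 3, 0, 0, 0],
    [10, 0, 0, 3, 0, 0, 0],
    [10, 0, 0, 3, 0, 0, 0],
    [10, 0, 0, 3, 0, 0, 0],
    [10, 0, 0, 0, 0, 0, 0]
  ]
}}

```text
time_s: 7.5
tool_pos: [0.5357, -0.0628, 0.1391]
tool_rot: [-155.1, 11.1, 24.9]
force: [0.1, 0.5, -2.1]
grip_width: 0.0192
```

```bash
python3 d.py 1 -44|tail -2
```

```text
t 7.5 d_tool mm [ 0.6481  0.3151 34.0957] rv [-0.0009  0.0023  0.    ] force tool [0.7138 0.5006 1.9309] grip 0.019214840100634536
tip in block mm [ 0.6176 45.5139 60.0975] q [ 31.7026  29.0633 -25.7276  85.5088  -3.3841  90.2213 -60.5024]
```

Request:
{"method": "send_rows", "body": {
  "plan": [
    [10, 0, 0, 4, 0, 0, 0],
    [10, 0, 0, 4, 0, 0, 0],
    [10, 0, 0, 4, 0, 0, 0],
    [10, 0, 0, 4, 0, 0, 0],
    [10, 0, 0, 4, 0, 0, 0],
    [10, 0, 0, 4, 0, 0, 0],
    [10, 0, 0, 3, 0, 0, 0],
    [10, 0, 0, 0, 0, 0, 0]
  ]
}}

```text
time_s: 8.3
tool_pos: [0.5267, -0.0544, 0.1151]
tool_rot: [-155.1, 11.1, 24.9]
force: [0.4, 0.9, -2.4]
grip_width: 0.0189
```

```bash
python3 d.py 1 -44|tail -2
```

```text
t 8.3 d_tool mm [0.5802 0.3555 7.1321] rv [-0.0008  0.0022  0.    ] force tool [1.1704 0.378  2.3104] grip 0.0188630156992488
tip in block mm [ 0.6685 45.4754 33.1338] q [ 31.633   29.1219 -25.8461  88.4439  -3.3824  87.2066 -60.4989]
```

Request:
{"method": "send_rows", "body": {
  "plan": [
    [10, 0, 0, 2, 0, 0, 0],
    [10, 0, 0, 2, 0, 0, 0],
    [10, 0, 0, 1.5, 0, 0, 0],
    [10, 0, 0, 1.5, 0, 0, 0],
    [10, 0, 0, 1, 0, 0, 0],
    [10, 0, 0, 1, 0, 0, 0],
    [10, 0, 0, 0, 0, 0, 0]
  ]
}}

```text
time_s: 9.0
tool_pos: [0.5256, -0.0528, 0.1101]
tool_rot: [-155.3, 10.9, 24.8]
force: [1.6, -2.6, 10.5]
grip_width: 0.0188
```

```bash
python3 d.py 1 -56|tail -2
```

```text
t 9.0 d_tool mm [-0.1226 -0.0574 13.8375] rv [ 0.0019 -0.0016  0.    ] force tool [ -1.6433  -1.6052 -10.7212] grip 0.018827121915597062
tip in block mm [-0.2336 44.8788 27.838 ] q [ 31.6353  29.035  -25.8711  89.1189  -3.3884  86.3452 -60.5065]
```

Request:
{"method": "send_rows", "body": {
  "plan": [
    [10, 0, 0, 1, 0, 0, 0],
    [10, 0, 0, 1, 0, 0, 0],
    [10, 0, 0, 0, 0, 0, 0]
  ]
}}

```text
time_s: 9.3
tool_pos: [0.5259, -0.0527, 0.1097]
tool_rot: [-155.4, 10.8, 24.7]
force: [2.8, -5.0, 16.1]
grip_width: 0.0186
```

```bash
python3 d.py 1 -56|tail -2
```

```text
t 9.3 d_tool mm [-0.522  -0.1642 13.5268] rv [ 0.003  -0.0034  0.    ] force tool [ -2.5579  -1.4294 -16.8215] grip 0.01863702760071668
tip in block mm [-0.5968 44.4972 27.5296] q [ 31.6442  28.9835 -25.8788  89.2046  -3.4025  86.1853 -60.5114]
```

Request:
{"method": "send_rows", "body": {
  "plan": [
    [10, 0, 0, -10, 0, 0, 0],
    [10, 0, 0, -20, 0, 0, 0],
    [10, 0, 0, -20, 0, 0, 0],
    [10, 0, 0, -10, 0, 0, 0],
    [10, 0, 0, 0, 0, 0, 0],
    [10, 0, 0, 0, 0, 0, 0]
  ]
}}

```text
time_s: 9.9
tool_pos: [0.5429, -0.0695, 0.1584]
tool_rot: [-155.1, 11.2, 24.9]
force: [0.8, 0.2, -2.4]
grip_width: 0.019
```

```bash
python3 d.py 2 10|tail -2
```

```text
t 9.9 d_tool mm [ 41.4109 -18.7017   1.6943] rv [-0.0011  0.0026  0.    ] force tool [1.2712 1.1091 1.955 ] grip 0.019015092657727585
tip in block mm [ 0.6097 45.5646 81.784 ] q [ 31.7026  29.1546 -25.6173  83.0023  -3.3581  92.6716 -60.5334]
```

Request:
{"method": "send_rows", "body": {
  "plan": [
    [10, 14, -6, 0, 0, 0, 0],
    [10, 14, -6, 0, 0, 0, 0],
    [10, 13, -7, 0, 0, 0, 0],
    [10, 0, 0, 0, 0, 0, 0],
    [10, 0, 0, 4, 0, 0, 0],
    [10, 0, 0, 4, 0, 0, 0],
    [10, 0, 0, 2, 0, 0, 0],
    [10, 0, 0, 2, 0, 0, 0],
    [10, 0, 0, 2, 0, 0, 0],
    [10, 0, 0, 2, 0, 0, 0],
    [10, 0, 0, 2, 0, 0, 0],
    [10, 0, 0, 0, 0, 0, 0]
  ]
}}

```text
time_s: 11.1
tool_pos: [0.5678, -0.0309, 0.1428]
tool_rot: [-155.1, 11.1, 24.9]
force: [0.6, -0.4, -1.3]
grip_width: 0.019
```

```bash
python3 d.py 2 -44|tail -2
```

```text
t 11.1 d_tool mm [ 0.4579  0.3239 38.2848] rv [-0.0007  0.0021  0.    ] force tool [0.5922 1.0518 0.8657] grip 0.01895071369454126
tip in block mm [ 0.5311  0.3269 64.286 ] q [ 28.1778  31.7576 -26.2889  81.3326  -3.4261  90.9609 -64.1831]
```

Tip is about 6 mm into well 2 with no force; continue.

Request:
{"method": "send_rows", "body": {
  "plan": [
    [10, 0, 0, 4, 0, 0, 0],
    [10, 0, 0, 4, 0, 0, 0],
    [10, 0, 0, 4, 0, 0, 0],
    [10, 0, 0, 4, 0, 0, 0],
    [10, 0, 0, 4, 0, 0, 0],
    [10, 0, 0, 4, 0, 0, 0],
    [10, 0, 0, 4, 0, 0, 0],
    [10, 0, 0, 3, 0, 0, 0],
    [10, 0, 0, 2, 0, 0, 0],
    [10, 0, 0, 2, 0, 0, 0],
    [10, 0, 0, 2, 0, 0, 0],
    [10, 0, 0, 0, 0, 0, 0]
  ]
}}

```text
time_s: 12.3
tool_pos: [0.5554, -0.0195, 0.1099]
tool_rot: [-155.2, 11.1, 24.8]
force: [-0.4, -0.1, -1.6]
grip_width: 0.019
```

```bash
python3 d.py 2 -56|tail -2
```

```text
t 12.3 d_tool mm [ 0.4006  0.3157 13.3523] rv [-0.0006  0.002   0.    ] force tool [-0.1296  0.6055  1.497 ] grip 0.01898791825823032
tip in block mm [ 0.5305  0.3134 27.3534] q [ 28.0834  31.8247 -26.4445  85.3595  -3.4135  86.8364 -64.1729]
```

Request:
{"method": "send_rows", "body": {
  "plan": [
    [10, 0, 0, 1.5, 0, 0, 0],
    [10, 0, 0, 1.5, 0, 0, 0],
    [10, 0, 0, 1.5, 0, 0, 0],
    [10, 0, 0, 1.5, 0, 0, 0],
    [10, 0, 0, 0, 0, 0, 0]
  ]
}}

```text
time_s: 12.8
tool_pos: [0.5534, -0.0177, 0.1045]
tool_rot: [-155.1, 11.1, 24.9]
force: [-0.7, 0.3, -1.3]
grip_width: 0.0189
```

```bash
python3 d.py 2 -56|tail -2
```

```text
t 12.8 d_tool mm [0.427  0.3208 7.3078] rv [-0.0006  0.002   0.    ] force tool [-0.3032  0.0678  1.4831] grip 0.01888419368906977
tip in block mm [ 0.5581  0.3488 21.309 ] q [ 28.0554  31.867  -26.4668  85.9846  -3.4031  86.1704 -64.1762]
```

Well 2 runs past the stub depth without force, so it is the clear one. Seating to contact.

Request:
{"method": "send_rows", "body": {
  "plan": [
    [10, 0, 0, 1.5, 0, 0, 0],
    [10, 0, 0, 1.5, 0, 0, 0],
    [10, 0, 0, 1, 0, 0, 0],
    [10, 0, 0, 1, 0, 0, 0],
    [10, 0, 0, 1, 0, 0, 0],
    [10, 0, 0, 1, 0, 0, 0],
    [10, 0, 0, 0, 0, 0, 0]
  ]
}}

```text
time_s: 13.5
tool_pos: [0.5514, -0.0157, 0.0987]
tool_rot: [-155.2, 11.1, 24.8]
force: [-0.3, 0.2, -1.4]
grip_width: 0.0186
```

```bash
python3 d.py 2 -56|tail -2
```

```text
t 13.5 d_tool mm [0.2723 0.2565 0.8169] rv [-0.0003  0.0014  0.    ] force tool [0.0449 0.3173 1.3936] grip 0.018594162026113102
tip in block mm [ 0.4028  0.2185 14.8175] q [ 28.0229  31.9072 -26.4892  86.661   -3.3925  85.4068 -64.1842]
```

Request:
{"method": "send_rows", "body": {
  "plan": [
    [10, 0, 0, 1, 0, 0, 0],
    [10, 0, 0, 1, 0, 0, 0],
    [10, 0, 0, 1, 0, 0, 0],
    [10, 0, 0, 0, 0, 0, 0]
  ]
}}

```text
time_s: 13.9
tool_pos: [0.5514, -0.0156, 0.0986]
tool_rot: [-155.3, 11.0, 24.8]
force: [0.1, -4.0, 11.5]
grip_width: 0.019
```

```bash
python3 d.py 2 -56|tail -2
```

```text
t 13.9 d_tool mm [0.2154 0.2268 0.6642] rv [ 0.0012 -0.0004  0.    ] force tool [ -3.7653  -1.2581 -11.5145] grip 0.018993597815645788
tip in block mm [ 0.2122  0.1065 14.6639] q [ 28.0446  31.8085 -26.4954  86.7828  -3.4006  85.2477 -64.189 ]
```

```bash
python3 - <<'E'
from cell import env
import cv2, numpy as np
v=env.read_camera('wrist')[110:260,190:370]; s=env.read_camera('top')[130:250,170:314]
cv2.imwrite('pics/seat.png',np.hstack([cv2.resize(x,(400,333),interpolation=cv2.INTER_CUBIC) for x in (v,s)])[...,::-1])
E
```

```text
(no output)
```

View pics/seat.png

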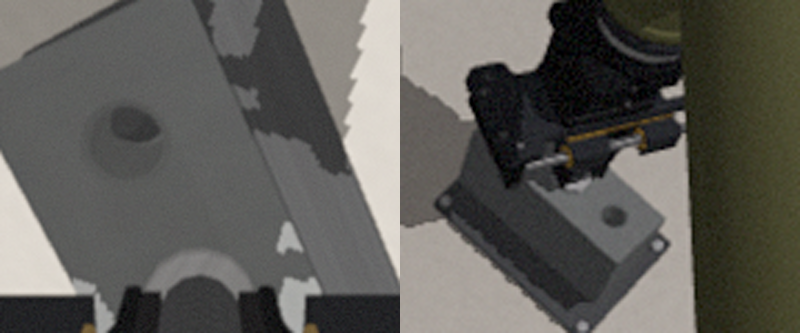

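Wrist view: the collar (around 200,270 in the left half) lies on the face with no shank showing. Top view: well 1 is empty at (613,216) and the gripper is at well 2. Releasing and backing off along the axis.

Request:
{"method": "send_rows", "body": {
  "plan": [
    [10, 0, 0, -1.5, 0, 0, 0],
    [10, 0, 0, 0, 0, 0, 0],
    [44, 0, 0, 0, 0, 0, 0],
    [44, 0, 0, 0, 0, 0, 0],
    [44, 0, 0, 0, 0, 0, 0],
    [44, 0, 0, 0, 0, 0, 0],
    [44, 0, 0, -10, 0, 0, 0],
    [44, 0, 0, -25, 0, 0, 0],
    [44, 0, 0, -30, 0, 0, 0],
    [44, 0, 0, -35, 0, 0, 0],
    [44, 0, 0, -20, 0, 0, 0],
    [44, 0, 0, 0, 0, 0, 0]
  ]
}}

```text
time_s: 15.2
tool_pos: [0.5933, -0.0534, 0.2071]
tool_rot: [-155.4, 10.8, 24.7]
force: [0.2, -0.4, -0.2]
grip_width: 0.0438
```

```bash
python3 - <<'E'
from fit import *
o=env.get_obs(); print(o['time_s'],o['tool_pos'],o['force'],o['grip_width'])
v=env.read_camera('wrist').copy(); K['wrist']=env.get_calibration('wrist')
s=least_squares(fr,[.45,.05,2.4,0,.022],loss='soft_l1'); _,_,Rb,tb=pose(s.x)
for z,r in [(.07,.015),(.12,.01)]:
    q=proj('wrist',(np.c_[r*np.cos(a),r*np.sin(a),0*a+z])@Rb.T+tb); cv2.polylines(v,[np.int32(q*8)],True,(0,255,0),1,cv2.LINE_AA,3)
    print(q.mean(0))
cv2.imwrite('pics/end.png',cv2.resize(v[80:280,160:400],None,fx=3,fy=3)[...,::-1])
for r in env.regions_of('wrist','plug')[:1]: print(r['confidence'],r['rect'])
for c in ['scene','top']:
    env.read_camera(c)
    for n in ['bearing','ring','tape_roll','brush']: print(c,n,[ (round(r['confidence'],2),r['rect']) for r in env.regions_of(c,n)[:1]])
E
```

```text
plug [ 0.5116 -0.2937] [ 2.2494 -1.0357  0.6894 -0.2837 -1.895  -1.0036 -0.3388  0.1363]
15.2 [ 0.5933 -0.0534  0.2071] [ 0.2167 -0.4313 -0.2492] 0.04381869516134422
[278.2878 200.4375]
[278.3046 214.5858]
0.55 [261.2, 187.5, 299.0, 228.2]
scene bearing [(0.66, [336.9, 242.8, 359.8, 265.5])]
scene ring [(0.62, [282.1, 183.8, 339.4, 213.6])]
scene tape_roll [(0.91, [152.7, 309.0, 207.1, 356.1])]
scene brush [(0.85, [281.5, 186.3, 340.7, 212.7])]
top bearing []
top ring []
top tape_roll [(0.84, [119.3, 234.4, 166.0, 275.5])]
top brush [(0.79, [381.2, 144.7, 416.2, 165.0])]
```

View pics/end.png

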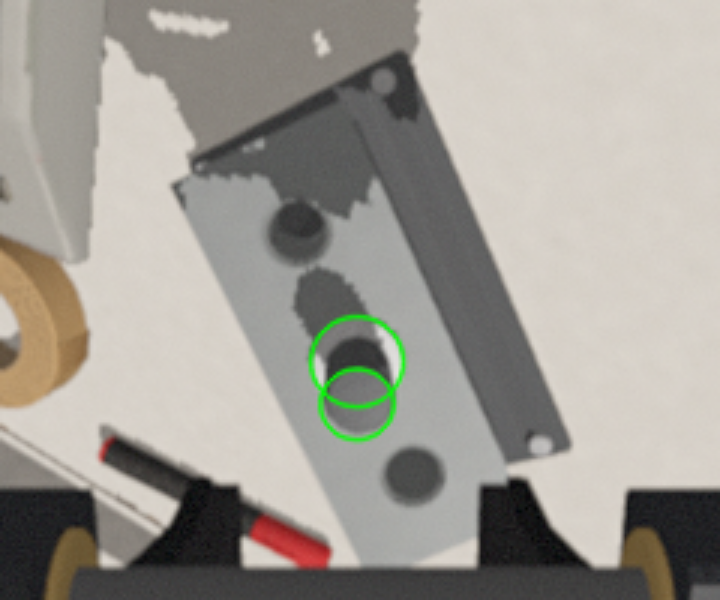

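The gauge stands in the middle well. Its collar and handle top match the projected seated model at about (357,362) and (357,404), and the fingers are clear.

```bash
python3 -c "
from cell import env
print(env.sign_off())"
```

```text
the job is handed in; nothing more can be done
None
```

The plug gauge is seated in well 2, the middle one, and released. I handed the job in at about 15.5 s; `sign_off` gives no verdict.

- **Well 1:** blocked. The gauge stopped short at stub depth under about 17 N, so I withdrew it still gripped.
- **Well 2:** clear. The gauge went in without force to about 13 mm deeper than in well 1, then stopped firmly at about 11 N with its collar on the face.
- **Well 3:** not tried, since well 2 was clear.

**Last checks:** the final wrist picture matches the projected fully seated position to about a millimetre. The tool force is near zero and the fingers are well clear of the gauge.

**Bystanders:** the tape roll and bearing were found within 2–3 pixels of their start positions. The brush matched in the scene camera, but the top camera saw only part of it, probably hidden by the arm. The ring was not confirmed: the scene detector's best match was actually the brush, and the top camera missed both ring and bearing. The arm never went near the ring, so I expect it has not moved.

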